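# Lock the paper trimmer's blade with its pin

### The job

Make the paper trimmer safe: bring the raised blade arm right down so that its eye sits between the two ears of the keeper, then slide the locking pin from the outer side through ear, eye and ear until its collar lies against the ear, and let go. Feel for the bore and never force the pin: it must not press on the trimmer with more than 25 N. Leave the other things on the table and the trimmer where they are.

Things in the scene. Friction and masses are not known exactly. Their poses are not given: they have to be found in the camera images.
- trimmer: Guillotine paper trimmer, fixed. Origin: centre of the underside of its grey board (260 x 240 mm, top 30 mm above the table); x along the blade from handle end to pivot, y from the blade edge to the board, z up. A steel rail screwed along the -y edge through slotted holes carries blade arm and keeper: together they sit up to 15 mm either way along x from the places given here.
- handle_mark (a point): Point on the trimmer, axes as the trimmer's, at the nominal centre of the black handle when the arm reads 0: trimmer (-175, -137, 64) mm. The pivot is 290 mm from it along +x and 4 mm lower; the arm turns about y. The rail's shift along x (-15 to +15 mm, different each time, not measured, tight in use) applies to handle, pivot, lug and keeper alike; y and z are exact.
- blade_arm (a joint): Blade arm angle, rad: 0 = eye in line with the bores, larger = handle raised (as it starts), bottom stop -0.009. Stiff pivot: it stays where it is left and goes down under a few newtons. Black handle 26 mm thick, 100 mm long, its centre 290 mm from the pivot towards -x and 4 mm above it at angle 0. Lug: tab 8 mm thick with a 12 mm eye, 205 mm from the pivot.
- bore_mark (a point): Nominal centre of the outer bore's mouth, trimmer (-90, -178, 48) mm, axes as the trimmer's; the true one is up to 15 mm off along x only. Keeper: two upright steel ears, each 6 mm thick, 60 mm wide, 14 mm apart, top at z 62 mm, 12 mm bores in line along y; the outer ear's face is at this point, the pin goes in towards +y. The lug comes down midway between the ears.
- pin: Loose steel locking pin, 70 to 140 g, lying on the table; origin under the middle of its grip, x along the pin to its nose, z up. With the arm on its stop the lug's eye is some 2 mm lower than the bores: the pin's tapered nose has to lift it, by a push of roughly 3 to 12 N along the pin. Keep pin against trimmer below 25 N throughout, sideways too: centre it in the bore first.
- pin_grip (a point): Centre of the pin's flat-sided grip, on the pin's axis, 11 mm above its underside. Grip 36 mm long (x), 16 wide (y), 22 high. A collar 20 mm across has its front face 22 mm from the point; then a round shank 11 mm thick ends 58 mm from the point, its last 8 mm tapered to a 6 mm tip. Home, collar on the outer ear: point 22 mm outside the ear's face, at bore height.
- ruler_weight_mid (a point): Paperweight bar of dark wood with a brass knob, 190 x 32 x 25 mm, lying on the trimmer's board. Leave alone. The point is the middle of its body.
- table_weight_mid (a point): The like paperweight bar, 190 x 32 x 25 mm, lying on the table beyond the pin. Leave alone. The point is the middle of its body.
- seal_mid (a point): Standing stone seal, 26 x 26 x 64 mm, on the table. Leave alone. The point is the middle of its body.
- brush_mid (a point): Bamboo writing brush, 250 mm long, 12 mm thick, lying on the table to the right. Leave alone. The point is the middle of its body.
- paste_jar_mid (a point): Small round ceramic seal-paste jar, 52 mm across, 36 mm high. Leave alone. The point is the middle of its body.
- ink_dish_mid (a point): White ceramic ink dish, 120 mm across, 22 mm high, to the left. Leave alone. The point is the middle of its body.
- teacup_mid (a point): White teacup, 72 mm across, 60 mm high, to the left. Leave alone. The point is the middle of its body.

How it is judged:
By the outcome, as a careful person would: the job done as asked, in the order asked, and still so for the second after the job is handed in, with the robot touching nothing.
It also fails if it takes over 72 s, if anything falls off the work surface, if the arm or the gripper's body presses on something with over 40 N, if the wrist force passes 120 N, or if a joint passes its speed limit or range.

### The arm

A 6-joint arm with a two-finger parallel gripper is mounted at the origin on the work surface. World frame = base frame: x ahead of the robot, y to its left, z up, the work surface at z = 0. Lengths are in m, angles in rad, forces in N, time in s.
With the tool pointing down it reaches from about 0.25 to 0.725 m from the base axis. Payload 9.7 kg.
Tool frame: the origin (TCP) lies at the centre of the arm's flange, where the gripper is bolted on; the fingertips stand manip.tips_ahead ahead of it and the grasp point (between the pads) lies 155 mm ahead of it (manip.tips_ahead is the distance from the TCP to the fingertips, in m); z points along the fingers, y is the line along which they close (so a half turn about z gives the same grasp; the last joint's range is limited). The gripper opens to 85 mm and grips with 20 to 120 N. Pads are 22 mm wide; open, the fingers measure 114 mm over their backs; the gripper's body (76 mm by 85 mm) begins 54 mm behind the grasp point. The pads swing forward as they close: fully open they stand 13 mm farther back than shut.
Start: joints at [1.268, 0.087, 0.176, 1.66, 0, 1.571], TCP at [0.164, 0.525, 0.405] pointing down, gripper open.
Joint ranges: [-3.13, 3.13], [-0.85, 1.81], [-1.15, 1.24], [-2.2, 2.28], [-1.44, 1.52], [-3.14, 3.14]. Speed limits (rad/s): [2.22, 2.22, 2.57, 3.14, 3.14, 3.14].

### API

Orientations are given as a unit quaternion [x, y, z, w].
In Python, from workcell import manip, optics gives the robot as it stands. The module is installed in compiled form; this text tells all that it offers.
- The arm moves only by the tool servo_tool, never from a script. Its arguments are lists of equal length, an entry for each row: "xyz": the shift along the tool's x, y, z in cm, a list of three; "roll": the turn about the tool's z in rad; "claw": the opening in per cent of the stroke, from 0 (shut) to 100 (fully open). A call has 1 to 8 rows; each row is the pose to reach, as a shift and turn from the pose commanded when the call began, along the tool's axes at that moment; what a row does not reach only later rows make up. A row lasts 1/8 s, in which the tool goes at most 62.5 mm and 10.7 degrees, less where a joint would pass 70% of its speed; a pose out of reach is approached as far as the arm can. A call with a gripper value outside its range is refused whole. The fingers move at their own pace and stop on an object; the grip force is fixed at half the most. Time passes only in rows, so rows that repeat a pose let the fingers close. It gives the time, the measured TCP pose, the force and the opening at its end, in the units of the state.
- manip.sense(): the state, without advancing time (a new reading comes with each control period).
- optics.get_image(name): name is "scene" or "top" or "wrist"; returns (picture, depth): 384x512x3 uint8, red, green, blue; 384x512 float32, m along the optical axis (not along the pixel's ray), 0 where there is no reading.
- optics.calibration(name): a dict with "mtx" (3x3 intrinsics, pixels), "xyz" and "orientation" of the camera in the world; the wrist camera has in their place "mount" (4x4, takes a point from camera to tool coordinates, whose origin is the TCP and whose axes are the flange's). Camera axes: x right, y down, z forward; pixel columns grow to the right and rows downward; lengths in m; the calibration is good to about 2 mm. A picture is of the moment at which its call begins: read the wrist's pose just before it. calibration takes no time and is no camera call.
- manip.sign_off(): hands the job in, once; it reports no verdict.
The state is a dict: "time_s": time; "joint_positions": joint angles; "joint_velocities": joint speeds; "joint_torque": joint torques, N m; "eef_pos": TCP position; "eef_rot": TCP orientation; "contact_force": force on the tool from outside, world axes, zero at the start; "wrist_torque": the same for the moment, N m; "opening": finger opening in m.
Only numpy, scipy, OpenCV 4.12 (cv2) and the standard library are available. Lean on these libraries where they do the work, as an engineer would, in place of code of your own. Each camera call takes 0.05 s, during which the arm holds its last target. There are 200 camera calls.

## Working session

There is one attempt and no reset: what is moved stays moved. The work goes in short steps, Python scripts to look and compute and a tool call to move; the robot and the scene stay as the last step left them, time stands still between calls to the robot, and variables do not carry over. Pictures are saved under pics/ and viewed, on a budget of 10 in all, crops included, one or two more only if the job needs it, and the job is handed in when it is done.

Besides the shell and the picture viewer there is one more tool, called after "Request:" in YAML: its name, and indented under it one key for each argument. servo_tool: Moves the arm, as the interface text tells. Its arguments: {"type":"object","properties":{"xyz":{"type":"array"},"roll":{"type":"array"},"claw":{"type":"array"}},"required":["xyz","roll","claw"]}

```bash
mkdir -p pics; cat > h.py <<'E'
import numpy as np,cv2
from workcell import manip,optics
from scipy.spatial.transform import Rotation as R
def cam(name):
    s=manip.sense(); p,d=optics.get_image(name); c=optics.calibration(name)
    if 'mount' in c:
        T=np.eye(4);T[:3,:3]=R.from_quat(s['eef_rot']).as_matrix();T[:3,3]=s['eef_pos'];T=T@np.array(c['mount'])
    else:
        T=np.eye(4);T[:3,:3]=R.from_quat(c['orientation']).as_matrix();T[:3,3]=c['xyz']
    return p,d,np.array(c['mtx']),T
def cloud(d,K,T):
    v,u=np.indices(d.shape)
    P=np.stack([(u-K[0,2])/K[0,0]*d,(v-K[1,2])/K[1,1]*d,d],-1)
    return P@T[:3,:3].T+T[:3,3]
def ray(px,K,T,z):
    r=T[:3,:3]@np.linalg.solve(K,[px[0],px[1],1.]); o=T[:3,3]
    return o+r*(z-o[2])/r[2]
def save(n,p): cv2.imwrite('pics/'+n,p[...,::-1])
E
python3 - <<'E'
from h import *
s=manip.sense();print(s,manip.tips_ahead)
for n in('scene','top'):
    p,d,K,T=cam(n);np.savez(n+'.npz',p=p,d=d,K=K,T=T);print(n,K,T)
    save(n+'0.png',p)
a=cv2.imread('pics/scene0.png');b=cv2.imread('pics/top0.png')
E
```

```text
{'time_s': 0.0, 'joint_positions': array([1.26802306e+00, 8.74443414e-02, 1.75154617e-01, 1.65983229e+00,
       8.17078006e-06, 1.57082249e+00]), 'joint_velocities': array([ 0.00131105, -0.00020457,  0.00020805,  0.00015644, -0.00125296,
       -0.00022103]), 'joint_torque': array([ 4.95431868e-04, -5.20393038e+01,  4.64797676e+01,  1.64770213e-02,
        2.73543748e-05,  1.59179046e-05]), 'eef_pos': array([0.16398962, 0.52497563, 0.4040021 ]), 'eef_rot': array([ 1.50821953e-01,  9.88560721e-01, -6.54649381e-04, -1.03993150e-04]), 'contact_force': array([-0.27290212, -0.56594974,  0.75049398]), 'wrist_torque': array([-0.04563259, -0.02847062, -0.01519226]), 'opening': 0.08544274204469714} 0.1734
scene [[481.52084225   0.         246.81512142]
 [  0.         481.52084225 193.00094663]
 [  0.           0.           1.        ]] [[-0.29265772  0.73173609 -0.61555971  1.43161916]
 [ 0.95602272  0.21092305 -0.20379407  0.26637589]
 [-0.01928774 -0.64813098 -0.76128459  1.11150154]
 [ 0.          0.          0.          1.        ]]
top [[354.90366839   0.         250.08157735]
 [  0.         354.90366839 191.19418714]
 [  0.           0.           1.        ]] [[-0.00687761 -0.98289843  0.18402005  0.35738817]
 [-0.99997537  0.00650238 -0.00264246 -0.02857942]
 [ 0.00140071 -0.18403369 -0.98291894  1.17254404]
 [ 0.          0.          0.          1.        ]]
```

View pics/top0.png

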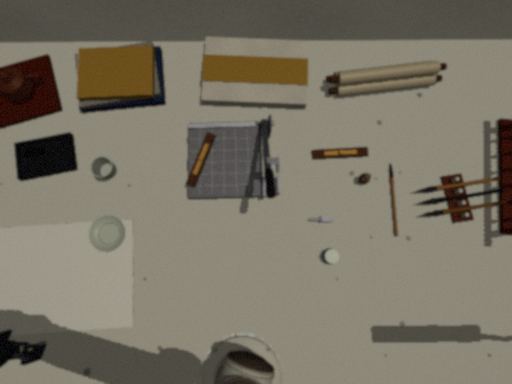

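View pics/scene0.png

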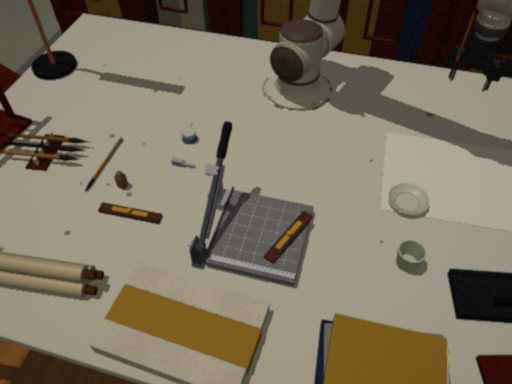

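The top view shows the trimmer board at about (188–265, 122–198), the raised handle at (268, 185), the pin at (319, 219), the table weight at (340, 153) and the jar at (331, 256). In the scene view the handle is at (225, 140), the pin at (183, 162) and the keeper at (211, 170).

```bash
python3 - <<'E'
from h import *
for n in('top','scene'):
    z=np.load(n+'.npz');p,d,K,T=[z[k] for k in'pdKT'];C=cloud(d,K,T)
    X=C[...,0];Y=C[...,1];Z=C[...,2]
    def rep(name,m):
        if m.sum()<5: print(n,name,m.sum());return
        q=C[m];print(n,name,m.sum(),'min',q.min(0).round(4),'max',q.max(0).round(4),'med',np.median(q,0).round(4))
        return q
    v,u=np.indices(d.shape)
    if n=='top':
        b=(u>180)&(u<262)&(v>110)&(v<205)&(abs(Z-.03)<.008); q=rep('board',b)
        print(cv2.minAreaRect((q[:,:2]*1000).astype(np.float32)))
        m=(u>300)&(u<340)&(v>208)&(v<230)
    else: 
        m=(u>165)&(u<200)&(v>152)&(v<172)
    q=rep('pin',m&(Z>.006)); 
    if q is not None: print(cv2.minAreaRect((q[:,:2]*1000).astype(np.float32)), 'far z',np.percentile(Z[m],[5,50,95]))
    roi=p[208:232,296:346] if n=='top' else p[120:300,160:260]
    cv2.imwrite(f'pics/{n}c.png',cv2.resize(roi[...,::-1],None,fx=12 if n=='top' else 4,fy=12 if n=='top' else 4,interpolation=cv2.INTER_CUBIC)[:600 if n=='top' else 720])
    # tall stuff near blade: 
    for h0 in np.arange(.05,.30,.025):
        rep('z%.3f'%h0,(abs(Z-h0)<.0125)&(Y<.02)&(Y>-.2)&(X>.3)&(X<.8))
a=cv2.imread('pics/topc.png');print(a.shape)
E
```

```text
top board 4758 min [ 0.55   -0.0698  0.0224] max [0.8125 0.1744 0.038 ] med [0.672  0.0406 0.0296]
((681.6249389648438, 51.606956481933594), (261.7507629394531, 244.1531524658203), 0.4038030207157135)
top pin 113 min [ 0.3574 -0.2982  0.0063] max [ 0.5077 -0.0286  1.1725] med [ 0.479  -0.264   0.0188]
((444.49285888671875, -153.53823852539062), (61.60307312011719, 298.35009765625), 23.212646484375) far z [-0.00400851  0.00010527  0.02037993]
top z0.050 104 min [ 0.557  -0.1252  0.0375] max [0.7998 0.0175 0.0623] med [ 0.74   -0.0712  0.041 ]
top z0.075 97 min [ 0.5648 -0.1246  0.0625] max [ 0.8    -0.071   0.0858] med [ 0.783  -0.0949  0.0724]
top z0.100 54 min [ 0.6688 -0.087   0.0875] max [ 0.7772 -0.071   0.1112] med [ 0.7507 -0.0773  0.0992]
top z0.125 57 min [ 0.6784 -0.0881  0.113 ] max [ 0.7377 -0.072   0.1374] med [ 0.7115 -0.078   0.1262]
top z0.150 66 min [ 0.6005 -0.1105  0.1376] max [ 0.6997 -0.073   0.1622] med [ 0.6712 -0.0801  0.1539]
top z0.175 106 min [ 0.6017 -0.1157  0.1632] max [ 0.6637 -0.0729  0.1874] med [ 0.6367 -0.0891  0.1798]
top z0.200 83 min [ 0.5912 -0.1
[... 1011 characters left out ...]
0.069   0.1375] med [ 0.7096 -0.0735  0.1247]
scene z0.150 169 min [ 0.6061 -0.1097  0.1375] max [ 0.7051 -0.0701  0.1624] med [ 0.6741 -0.0747  0.1502]
scene z0.175 191 min [ 0.6017 -0.1139  0.1627] max [ 0.6688 -0.0706  0.1875] med [ 0.6392 -0.0805  0.1786]
scene z0.200 151 min [ 0.5804 -0.1135  0.1875] max [ 0.6465 -0.0703  0.2124] med [ 0.6176 -0.0821  0.1961]
scene z0.225 156 min [ 0.5476 -0.0951  0.2128] max [ 0.6045 -0.0692  0.2373] med [ 0.5797 -0.0792  0.2248]
scene z0.250 149 min [ 0.5206 -0.0954  0.2382] max [ 0.5771 -0.0703  0.262 ] med [ 0.5435 -0.081   0.2498]
scene z0.275 11 min [ 0.524  -0.09    0.2627] max [ 0.5357 -0.0778  0.2678] med [ 0.5293 -0.0812  0.2646]
(288, 600, 3)
```

```bash
cat >> h.py <<'E'
def to(x,y,z,yaw=None):
    "shift in tool axes (cm) and roll to world target; yaw = world heading of tool x, deg"
    s=manip.sense();M=R.from_quat(s['eef_rot']).as_matrix()
    a=np.degrees(np.arctan2(M[1,0],M[0,0]))
    r=0 if yaw is None else np.radians((a-yaw+180)%360-180)
    sh=M.T@(np.array([x,y,z])-s['eef_pos'])*100
    print('now',s['eef_pos'].round(4),'yaw',a.round(2),'t',s['time_s'],'shift cm',sh.round(2),'roll',round(r,4),'| F',s['contact_force'].round(1),'open',round(s['opening'],4))
E
python3 - <<'E'
from h import *
c=optics.calibration('wrist');print(np.round(c['mount'],3),c['mtx'])
to(.50,-.20,.47,90)
z=np.load('top.npz');p,d,K,T=[z[k] for k in'pdKT'];C=cloud(d,K,T)
# board yaw from left (+y) edge and near edge of z~.03 plane
m=(abs(C[...,2]-.03)<.006)&(C[...,0]>.53)&(C[...,0]<.83)&(C[...,1]<.19)&(C[...,1]>-.08)
v,u=np.nonzero(m)
import collections
rows=[(C[r,u[v==r].min(),0],C[r,u[v==r].min(),1]) for r in range(128,194)]
rows=np.array(rows);print('+y edge slope',np.polyfit(rows[:,0],rows[:,1],1),np.median(rows[:,1]))
cols=np.array([(C[v[u==c].max(),c,1],C[v[u==c].max(),c,0]) for c in range(194,250)]);print('-x edge',np.polyfit(cols[:,0],cols[:,1],1),np.median(cols[:,1]))
cols=np.array([(C[v[u==c].min(),c,1],C[v[u==c].min(),c,0]) for c in range(194,240)]);print('+x edge',np.polyfit(cols[:,0],cols[:,1],1),np.median(cols[:,1]))
E
```

```text
[[-0.    -0.95  -0.313  0.08 ]
 [ 1.    -0.001  0.     0.   ]
 [-0.    -0.313  0.95   0.031]
 [ 0.     0.     0.     1.   ]] [[330.03932386   0.         257.81048745]
 [  0.         330.03932386 191.26403808]
 [  0.           0.           1.        ]]
now [0.164 0.525 0.404] yaw 162.65 t 0.1 shift cm [-53.69 -59.19  -6.52] roll 1.268 | F [-0.5 -0.2  1.1] open 0.0855
+y edge slope [0.07913617 0.11357544] 0.17155768551445985
-x edge [-0.02405141  0.55519591] 0.5533649173427636
+x edge [-0.03715215  0.805748  ] 0.8063254816064039
```

Request:
servo_tool:
  xyz:
    - [0,0,-5]
    - [-5,-5,-8.6]
    - [-9,-9.5,-8.6]
    - [-13,-14,-8.6]
    - [-17,-18,-8.6]
    - [-21,-22,-8.6]
    - [-25,-26.5,-8.6]
    - [-29,-30.5,-8.6]
  roll: [-0.15,-0.3,-0.45,-0.6,-0.75,-0.9,-1.05,-1.2]
  claw: [100,100,100,100,100,100,100,100]

```text
time_s: 1.1
eef_pos: [0.3422, 0.1633, 0.4906]
eef_rot: [-0.421, 0.907, 0.0, 0.0]
contact_force: [0.8, 0.4, -0.3]
opening: 0.0856
```

```bash
python3 -c "
from h import *
to(.53,-.2,.49,-90);print(manip.sense()['joint_positions'])"
```

```text
now [0.3422 0.1633 0.4906] yaw -130.22 t 1.1 shift cm [ 15.61 -37.8    0.06] roll -0.702 | F [ 0.8  0.4 -0.3] open 0.0856
[ 4.45161554e-01 -2.61341650e-01  2.40436214e-02  1.85591266e+00
  2.72455461e-05 -4.23661961e-01]
```

Request:
servo_tool:
  xyz:
    - [2,-4.7,0]
    - [4,-9.4,0]
    - [6,-14.1,0]
    - [8,-19,0]
    - [10,-24,0]
    - [12,-29,0]
    - [14,-34,0]
    - [15.6,-37.8,0]
  roll: [-0.1,-0.2,-0.3,-0.4,-0.5,-0.6,-0.7,-0.702]
  claw: [50,10,0,0,0,0,0,0]

```text
time_s: 2.1
eef_pos: [0.5289, -0.2011, 0.4898]
eef_rot: [-0.706, 0.709, 0.0, -0.0]
contact_force: [-0.5, 0.9, 0.4]
opening: 0.0001
```

```bash
python3 -c "
from h import *
to(.53,-.2,.49,-90);p,d,K,T=cam('wrist');np.savez('w1.npz',p=p,d=d,K=K,T=T);save('w1.png',p)"
```

```text
now [ 0.5289 -0.2011  0.4898] yaw -90.23 t 2.1 shift cm [-0.11 -0.11 -0.02] roll -0.004 | F [-0.5  0.9  0.4] open 0.0001
```

View pics/w1.png

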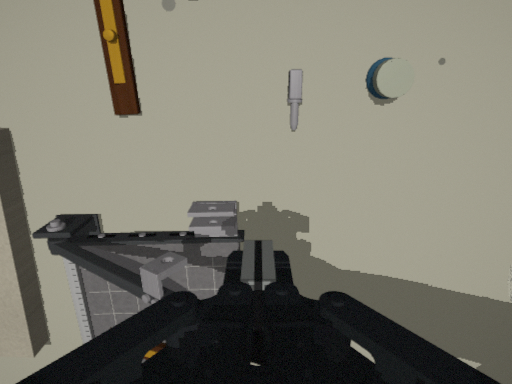

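The wrist view shows the pin with its grip at (296, 85) and its nose at (294, 130), pointing to +y. The keeper ears span u 190–238 at v 200–235, the lug is at (165, 272), and the blade arm is raised.

```bash
python3 - <<'E'
from h import *
z=np.load('w1.npz');p,d,K,T=[z[k] for k in'pdKT'];C=cloud(d,K,T)
v,u=np.indices(d.shape)
# pin
m=(u>275)&(u<320)&(v>55)&(v<140)&(C[...,2]>.005)&(C[...,2]<.04)
q=C[m];c,sv,vt=np.linalg.svd(q[:,:2]-q[:,:2].mean(0),full_matrices=False);a=vt[0]*np.sign(vt[0][1])
t=q[:,:2]@a;w=q[:,:2]@[a[1],-a[0]]
print('pin n',m.sum(),'axis deg',np.degrees(np.arctan2(a[1],a[0])),'t range',t.min(),t.max(),'zmax',q[:,2].max())
g=t<t.min()+.034
wm=(w[g].min()+w[g].max())/2;print('grip width',np.ptp(w[g]),'nose-tail',np.ptp(t))
for tt,nm in((t.min()+.018,'from tail'),(t.max()-.058,'from nose')): print(nm,a*tt+np.array([a[1],-a[0]])*wm)
print('grip top median',np.median(q[g&(q[:,2]>.017)],0))
# ears top
e=(abs(C[...,2]-.062)<.004)&(C[...,1]<-.095)&(C[...,1]>-.135)&(u>180)&(u<250)
q=C[e];print('ears',e.sum(),q.min(0),q.max(0),np.percentile(q[:,0],[2,98]).mean(),cv2.minAreaRect((q[:,:2]*1000).astype(np.float32)))
for lo,hi in((-.13,-.115),(-.11,-.098)):
    k=q[(q[:,1]>lo)&(q[:,1]<hi)];
    if len(k)>10: print(len(k),k[:,0].min(),k[:,0].max(),np.polyfit(k[:,0],k[:,1],1), k[:,1].min(),k[:,1].max())
# rail / board lines at z~0.03..: hough
l=cv2.createLineSegmentDetector().detect(cv2.cvtColor(p,cv2.COLOR_RGB2GRAY))[0][:,0]
for s in l:
    if np.hypot(s[2]-s[0],s[3]-s[1])>55 and 190<s[1]<330 and s[0]<250 and s[2]<250:
        for zz in(.03,):
            A=ray(s[:2],K,T,zz);B=ray(s[2:],K,T,zz);print(s.round(0),A[:2].round(4),B[:2].round(4),np.degrees(np.arctan2(*(B-A)[1::-1])).round(2))
# handle high points
h=(C[...,2]>.2)&(C[...,2]<.3)&(u<240);print(h.sum())
E
```

```text
pin n 666 axis deg 90.63069456480505 t range -0.30100090545316555 -0.2265262959442083 zmax 0.023780075770715947
grip width 0.016378565680742974 nose-tail 0.07447460950895723
from tail [ 0.48113826 -0.27772161]
from nose [ 0.48115505 -0.27924691]
grip top median [ 0.48119028 -0.2787334   0.02129374]
ears 488 [ 0.5609766  -0.12305945  0.05801897] [ 0.6208319  -0.09546802  0.0637389 ] 0.5907858973053539 ((590.81005859375, -108.94768524169922), (60.03754806518555, 27.376808166503906), 1.1552082300186157)
252 0.5609766016466149 0.6208318991461567 [ 0.01755379 -0.12995625] -0.1230594465958954 -0.11539973879643833
168 0.5614328333062194 0.6206702902946288 [ 0.01051517 -0.10676414] -0.10329259353997178 -0.09800673452589775
[103. 232. 192. 230.] [ 0.7494 -0.0788] [ 0.6227 -0.0817] -178.66
[140. 298.  80. 266.] [0.7096 0.0317] [ 0.7919 -0.025 ] -34.58
[ 81. 247. 137. 274.] [ 0.7849 -0.0554] [ 0.7089 -0.0111] 149.79
[140. 287.  56. 245.] [0.7081 0.0113] [ 0.8209 -0.0599] -32.25
0
```

Request:
servo_tool:
  xyz:
    - [-5,-1.5,0]
    - [-11,-3.3,0]
    - [-11.7,-3.3,2]
    - [-11.7,-3.3,4.5]
    - [-11.7,-3.3,5.5]
  roll: [0,0,0,0,0]
  claw: [0,0,0,0,0]

```text
time_s: 2.78
eef_pos: [0.5616, -0.0819, 0.434]
eef_rot: [-0.706, 0.709, 0.001, -0.001]
contact_force: [0.2, 0.3, 0.5]
opening: -0.0001
```

Request:
servo_tool:
  xyz:
    - [0,0.2,0.7]
    - [0,0.4,1.4]
    - [0,0.7,2.1]
    - [0,0.9,2.8]
    - [0,1.3,3.6]
    - [0,1.7,4.4]
  roll: [0,0,0,0,0,0]
  claw: [0,0,0,0,0,0]

```text
time_s: 3.52
eef_pos: [0.5444, -0.0821, 0.3912]
eef_rot: [-0.705, 0.709, 0.0, -0.0]
contact_force: [0.1, 0.4, 1.2]
opening: -0.0001
```

```bash
python3 -c "
from h import *
to(.53,-.084,.35,-90);p,d,K,T=cam('scene');save('s2.png',cv2.resize(p[90:290,140:330],None,fx=3,fy=3))"
```

```text
now [ 0.5444 -0.0821  0.3912] yaw -90.26 t 3.525 shift cm [0.19 1.44 4.12] roll -0.0046 | F [0.1 0.4 1.2] open -0.0001
```

View pics/s2.png

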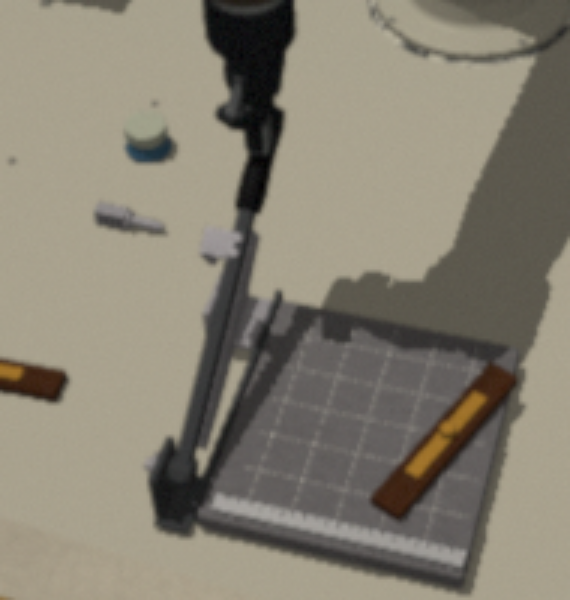

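The fingertips sit on the handle in this view, around crop (262, 140). I'll carry on down along the arc.

Request:
servo_tool:
  xyz:
    - [0.2,0.7,1.6]
    - [0.2,1.2,3.2]
    - [0.2,1.7,4.8]
    - [0.2,2.2,6.4]
    - [0.2,2.6,8.0]
    - [0.2,2.9,9.6]
    - [0.2,3.2,11.0]
    - [0.2,3.4,12.2]
  roll: [0,0,0,0,0,0,0,0]
  claw: [0,0,0,0,0,0,0,0]

```text
time_s: 4.58
eef_pos: [0.5106, -0.084, 0.2689]
eef_rot: [-0.705, 0.709, -0.0, 0.0]
contact_force: [1.0, 0.5, 1.2]
opening: 0.0001
```

```bash
python3 -c "
from h import *
to(.506,-.084,.2474,-90)"
```

```text
now [ 0.5106 -0.084   0.2689] yaw -90.26 t 4.575 shift cm [0.01 0.46 2.15] roll -0.0046 | F [1.  0.5 1.2] open 0.0001
```

Request:
servo_tool:
  xyz:
    - [0,0.2,0.8]
    - [0,0.3,1.4]
    - [0,0.4,1.8]
    - [0,0.4,2.1]
    - [0,0.4,2.3]
  roll: [0,0,0,0,0]
  claw: [0,0,0,0,0]

```text
time_s: 5.2
eef_pos: [0.5067, -0.0839, 0.2466]
eef_rot: [-0.705, 0.709, 0.0, -0.0]
contact_force: [0.4, 0.4, 2.6]
opening: 0.0001
```

```bash
python3 -c "
from h import *
to(.506,-.084,.2474,-90)
p,d,K,T=cam('scene');save('s3.png',cv2.resize(p[90:290,140:330],None,fx=3,fy=3))"
```

```text
now [ 0.5067 -0.0839  0.2466] yaw -90.26 t 5.2 shift cm [ 0.01  0.07 -0.08] roll -0.0046 | F [0.4 0.4 2.6] open 0.0001
```

View pics/s3.png

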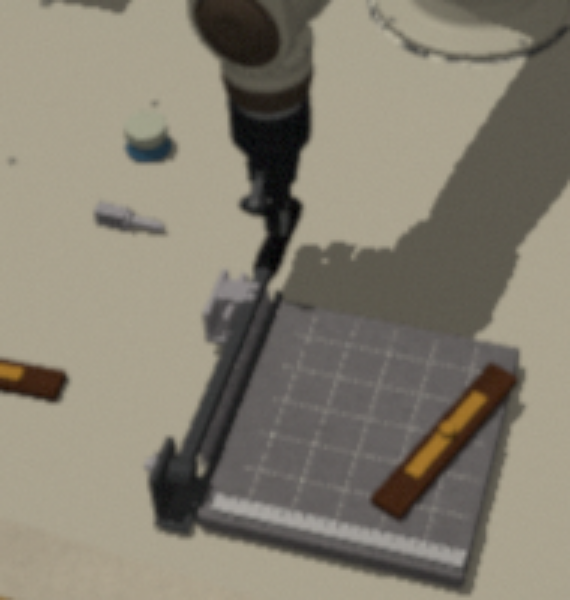

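The arm is down and the lug is between the ears at crop (232, 305). I'll press gently to find the bottom stop.

Request:
servo_tool:
  xyz:
    - [0,0,0.15]
    - [0,0,0.3]
    - [0,0,0.4]
  roll: [0,0,0]
  claw: [0,0,0]

```text
time_s: 5.62
eef_pos: [0.5066, -0.0839, 0.2429]
eef_rot: [-0.705, 0.709, -0.0, -0.0]
contact_force: [-3.2, 0.7, 6.1]
opening: -0.0
```

Request:
servo_tool:
  xyz:
    - [0,0,0.1]
    - [0,0,0.2]
    - [0,0,0.2]
  roll: [0,0,0]
  claw: [0,0,0]

```text
time_s: 6.0
eef_pos: [0.5066, -0.0839, 0.2412]
eef_rot: [-0.705, 0.709, -0.0, 0.0]
contact_force: [-3.8, -0.3, 7.7]
opening: 0.0002
```

Request:
servo_tool:
  xyz:
    - [0,0,0.1]
    - [0,0,0.2]
    - [0,0,0.3]
    - [0,0,0.3]
  roll: [0,0,0,0]
  claw: [0,0,0,0]

```text
time_s: 6.5
eef_pos: [0.5066, -0.0839, 0.2385]
eef_rot: [-0.705, 0.709, -0.0, 0.0]
contact_force: [-5.4, 0.8, 9.8]
opening: 0.0001
```

```bash
python3 - <<'E'
from h import *
to(.506,-.084,.2474,-90)
for n in('scene',):
    p,d,K,T=cam(n);C=cloud(d,K,T);X,Y,Z=[C[...,i] for i in range(3)]
    # blade arm top profile
    for x in np.arange(.46,.80,.02):
        m=(abs(X-x)<.01)&(Y>-.1)&(Y<-.07)&(Z<.11)&(Z>.02);print(round(x,2),m.sum(),np.percentile(Z[m],[50,95]).round(4) if m.sum() else'')
E
```

```text
now [ 0.5066 -0.0839  0.2385] yaw -90.26 t 6.5 shift cm [ 0.01  0.05 -0.89] roll -0.0046 | F [-5.4  0.8  9.8] open 0.0001
0.46 15 [0.061  0.0637]
0.48 23 [0.0611 0.0663]
0.5 27 [0.0745 0.1053]
0.52 72 [0.0697 0.0938]
0.54 51 [0.0652 0.0719]
0.56 49 [0.0615 0.0677]
0.58 60 [0.0624 0.0682]
0.6 78 [0.063  0.0691]
0.62 73 [0.0599 0.0691]
0.64 50 [0.0626 0.0697]
0.66 52 [0.0647 0.0691]
0.68 50 [0.0646 0.0716]
0.7 51 [0.0651 0.0714]
0.72 43 [0.0692 0.0735]
0.74 49 [0.069  0.0734]
0.76 47 [0.0698 0.0745]
0.78 65 [0.072  0.0762]
```

Request:
servo_tool:
  xyz:
    - [0,0,-1.5]
    - [0,0,-6]
    - [3,0,-10]
    - [9,-2,-14]
    - [12,-4,-15]
    - [12,-4,-15]
  roll: [0,0,0,0,0,0]
  claw: [0,0,0,50,100,100]

```text
time_s: 7.3
eef_pos: [0.5473, -0.2065, 0.3885]
eef_rot: [-0.705, 0.71, -0.001, 0.0]
contact_force: [-1.3, 0.0, 0.3]
opening: 0.0546
```

```bash
python3 - <<'E'
from h import *
to(.481,-.279,.3,-89.4)
for n in('wrist','scene'):
    p,d,K,T=cam(n);C=cloud(d,K,T);X,Y,Z=[C[...,i] for i in range(3)]
    if n=='wrist': np.savez('w2.npz',p=p,d=d,K=K,T=T);save('w4.png',p)
    e=(X>.565)&(X<.615)&(Y<-.116)&(Y>-.123)&(Z>.05)&(Z<.075);print(n,'outer ear top',e.sum(),np.median(Z[e]))
    e=(X>.64)&(X<.68)&(Y<.02)&(Y>-.03);print('board',np.median(Z[e]))
    for x in np.arange(.45,.80,.02):
        m=(abs(X-x)<.01)&(Y>-.098)&(Y<-.07)&(Z<.11)&(Z>.02);print(round(x,2),m.sum(),np.percentile(Z[m],[50,95]).round(4) if m.sum() else'',Y[m].mean())
E
```

```text
now [ 0.5473 -0.2065  0.3885] yaw -90.41 t 7.3 shift cm [7.29 6.59 8.84] roll -0.0176 | F [-1.3  0.   0.3] open 0.0546
wrist outer ear top 419 0.0607563117513526
board nan
0.45 0  nan
0.47 0  nan
0.49 248 [0.0688 0.0711] -0.08739775011068296
0.51 465 [0.0683 0.0713] -0.08789049953631722
0.53 497 [0.0695 0.0726] -0.08785092343051638
0.55 484 [0.0677 0.0721] -0.08641030609479343
0.57 440 [0.0668 0.0687] -0.08448475203107125
0.59 384 [0.0684 0.0715] -0.08694436116216242
0.61 173 [0.0681 0.0695] -0.08411855724447906
0.63 0  nan
0.65 0  nan
0.67 276 [0.0647 0.0703] -0.08241606143382911
0.69 446 [0.068  0.0706] -0.08027283896467659
0.71 380 [0.0664 0.0706] -0.08075700694355023
0.73 388 [0.0692 0.0713] -0.08048485956643685
0.75 393 [0.0699 0.0715] -0.08019002342412622
0.77 566 [0.0694 0.0731] -0.08567405814975941
0.79 454 [0.0717 0.0736] -0.08367483080320147
scene outer ear top 32 0.062207655796792216
board 0.03051258498110765
0.45 8 [0.0677 0.0711] -0.08442387623834594
0.47 37 [0.0697 0.0731] -0.08180032668419447
0.49 42 [0.0697 0.0742] -0.08237394842996404
0.51 40 [0.0687 0.0731] -0.08121171719016704
0.53 41 [0.0708 0.0753] -0.08170968852741883
0.55 57 [0.0692 0.0749] -0.08076151549772473
0.57 46 [0.066  0.0715] -0.07894993684295845
0.59 73 [0.0673 0.0728] -0.08149637864501821
0.61 66 [0.0624 0.0721] -0.082532810083252
0.63 60 [0.0667 0.0721] -0.07816457024238635
0.65 55 [0.0629 0.0711] -0.07601125933510725
0.67 53 [0.0672 0.0735] -0.07684872038913089
0.69 52 [0.0685 0.0728] -0.07611520057379755
0.71 47 [0.0686 0.0736] -0.0764675090551265
0.73 51 [0.0698 0.0736] -0.07621926724908222
0.75 43 [0.0711 0.0742] -0.07682665195665828
0.77 57 [0.0702 0.0748] -0.08038002414028507
0.79 76 [0.0723 0.0768] -0.08403333677337313
  return _methods._mean(a, axis=axis, dtype=dtype,
  ret = ret.dtype.type(ret / rcount)
<stdin>:9: RuntimeWarning: Mean of empty slice.
```

View pics/w4.png

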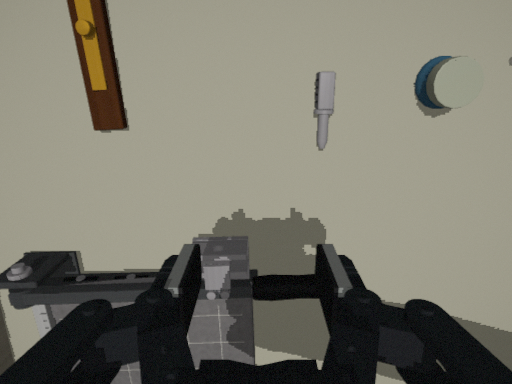

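The view shows the arm down with its lug between the ears. Both cameras put the handle top near z 0.073, so the arm is on its stop. The pin's grip is at (325, 90) and its nose at (322, 147). Pin next.

```bash
cat >> h.py <<'E'
def pin(C,box):
    v,u=np.indices(C.shape[:2]);m=(u>box[0])&(u<box[1])&(v>box[2])&(v<box[3])&(C[...,2]>.005)&(C[...,2]<.04)
    q=C[m];a=np.linalg.svd(q[:,:2]-q[:,:2].mean(0),full_matrices=False)[2][0];a*=np.sign(a[1]);n=np.array([a[1],-a[0]])
    t=q[:,:2]@a;w=q[:,:2]@n;g=t<t.min()+.034;wm=(w[g].min()+w[g].max())/2
    print('pin deg',np.degrees(np.arctan2(a[1],a[0])).round(2),'tail',(a*(t.min()+.018)+n*wm).round(4),'nose',(a*(t.max()-.058)+n*wm).round(4),np.ptp(t))
E
python3 - <<'E'
from h import *
z=np.load('w2.npz');p,d,K,T=[z[k] for k in'pdKT'];C=cloud(d,K,T);pin(C,(305,348,60,160))
X,Y,Z=[C[...,i] for i in range(3)]
e=(abs(Z-.0615)<.003)&(Y<-.112)&(Y>-.13)&(X>.55)&(X<.63);print('ear',X[e].min(),X[e].max(),Y[e].min(),Y[e].max())
to(.481,-.279,.25,-89.4)
E
```

```text
pin deg 90.78 tail [ 0.4811 -0.2782] nose [ 0.4811 -0.2786] 0.07560256515402283
ear 0.5613518962128734 0.6068564454484541 -0.12314425387922814 -0.11200943712213063
now [ 0.5462 -0.2044  0.3875] yaw -90.31 t 7.4 shift cm [ 7.5   6.48 13.75] roll -0.0159 | F [ 0.7 -0.4  0.5] open 0.0693
```

Request:
servo_tool:
  xyz:
    - [3,2.6,4]
    - [7,6,9]
    - [7.45,6.5,14]
    - [7.45,6.5,18]
    - [7.45,6.5,20]
    - [7.45,6.5,20]
  roll: [-0.017,-0.017,-0.017,-0.017,-0.017,-0.017]
  claw: [60,55,50,50,50,50]

```text
time_s: 8.15
eef_pos: [0.48, -0.277, 0.1862]
eef_rot: [0.712, -0.702, -0.002, 0.0]
contact_force: [-1.0, -0.4, -0.2]
opening: 0.0428
```

```bash
python3 - <<'E'
from h import *
to(.4811,-.2785,.176,-89.3);p,d,K,T=cam('wrist');save('w5.png',p)
E
```

```text
now [ 0.48   -0.277   0.1862] yaw -89.23 t 8.15 shift cm [ 0.15 -0.11  1.01] roll 0.0012 | F [-1.  -0.4 -0.2] open 0.0428
```

View pics/w5.png

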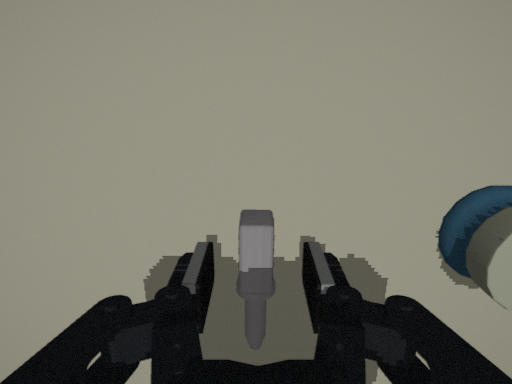

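The pin is centred between the pads, at u 256 in a gap of 213–303. Lower and close.

Request:
servo_tool:
  xyz:
    - [0.15,-0.05,0.5]
    - [0.15,-0.05,1.0]
    - [0.15,-0.05,1.0]
    - [0.15,-0.05,1.0]
    - [0.15,-0.05,1.0]
    - [0.15,-0.05,1.0]
    - [0.15,-0.05,1.0]
  roll: [0,0,0,0,0,0,0]
  claw: [50,50,20,0,0,0,0]

```text
time_s: 9.07
eef_pos: [0.4814, -0.2799, 0.178]
eef_rot: [0.711, -0.703, 0.0, -0.0]
contact_force: [-0.8, -0.1, 2.3]
opening: 0.0146
```

```bash
python3 - <<'E'
from h import *
to(.4811,-.2785,.22,-88.8)
E
```

```text
now [ 0.4814 -0.2799  0.178 ] yaw -89.29 t 9.075 shift cm [-0.14  0.03 -4.2 ] roll -0.0086 | F [-0.8 -0.1  2.3] open 0.0146
```

Request:
servo_tool:
  xyz:
    - [0,0,-2]
    - [0,0,-5]
    - [-2,-4,-7]
    - [-4.5,-8,-7]
    - [-7.1,-11.1,-7]
    - [-7.1,-11.1,-5]
    - [-7.1,-11.1,-3.7]
    - [-7.1,-11.1,-3.7]
  roll: [0,0,-0.009,-0.009,-0.009,-0.009,-0.009,-0.009]
  claw: [0,0,0,0,0,0,0,0]

```text
time_s: 10.07
eef_pos: [0.5902, -0.2079, 0.2128]
eef_rot: [0.714, -0.7, -0.002, 0.001]
contact_force: [0.2, -0.1, -0.6]
opening: 0.0146
```

```bash
python3 - <<'E'
from h import *
to(.5929,-.2094,.215,-88.8)
p,d,K,T=cam('wrist');np.savez('w6.npz',p=p,d=d,K=K,T=T);save('w6.png',p)
p,d,K,T=cam('scene');np.savez('s6.npz',p=p,d=d,K=K,T=T)
p,d,K,T=cam('wrist')
C=cloud(d,K,T);v,u=np.indices(d.shape)
m=(C[...,2]>.038)&(C[...,2]<.075)&(u>225)&(u<290)&(v<345)
q=C[m];print(m.sum());
E
```

```text
now [ 0.5902 -0.2079  0.2128] yaw -88.83 t 10.075 shift cm [ 0.15 -0.27 -0.22] roll -0.0005 | F [ 0.2 -0.1 -0.6] open 0.0146
4985
```

View pics/w6.png

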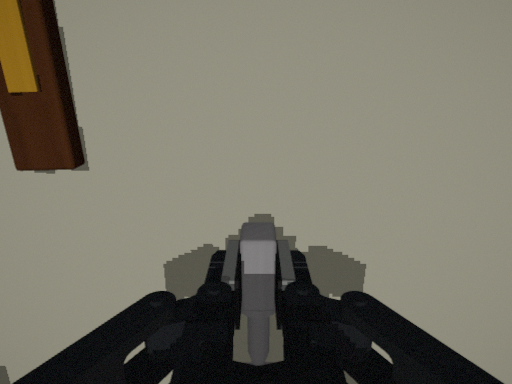

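```bash
python3 - <<'E'
from h import *
z=np.load('w6.npz');p,d,K,T=[z[k] for k in'pdKT'];C=cloud(d,K,T)
def strip(v0,v1,u0,u1,zmin):
    q=C[v0:v1,u0:u1].reshape(-1,3);q=q[q[:,2]>zmin];q=q[q[:,2]<.075]
    print((v0,v1),len(q),'x',np.percentile(q[:,0],[1,99]).round(4),np.percentile(q[:,0],[1,99]).mean().round(4),'y',q[:,1].mean().round(4),q[:,1].max().round(4),'ztop',np.percentile(q[:,2],[50,90,98]).round(4))
strip(240,270,244,274,.05)
strip(280,305,238,276,.045)
for v0 in range(312,364,6): strip(v0,v0+6,238,280,.035)
z=np.load('s6.npz');p,d,K,T=[z[k] for k in'pdKT'];C=cloud(d,K,T)
X,Y,Z=[C[...,i] for i in range(3)]
m=(Z>.035)&(Z<.07)&(Y<-.14)&(Y>-.23)&(abs(X-.592)<.03)
q=C[m];print('scene pin',len(q))
for y in np.arange(-.225,-.145,.008):
    k=q[abs(q[:,1]-y)<.004]
    if len(k):print(round(y,3),len(k),k[:,0].mean().round(4),np.ptp(k[:,0]).round(4),k[:,2].max().round(4))
E
```

```text
(240, 270) 899 x [0.5835 0.596 ] 0.5898 y -0.2182 -0.2107 ztop [0.0562 0.0569 0.0574]
(280, 305) 922 x [0.5826 0.5974] 0.59 y -0.2001 -0.192 ztop [0.0564 0.0576 0.0699]
(312, 318) 184 x [0.5823 0.5973] 0.5898 y -0.1873 -0.1777 ztop [0.0548 0.0561 0.0733]
(318, 324) 144 x [0.5826 0.5972] 0.5899 y -0.1807 -0.1742 ztop [0.05   0.0558 0.0745]
(324, 330) 138 x [0.5825 0.5971] 0.5898 y -0.1762 -0.1704 ztop [0.05   0.0513 0.0748]
(330, 336) 131 x [0.584  0.5945] 0.5893 y -0.1716 -0.1655 ztop [0.0501 0.0512 0.0515]
(336, 342) 126 x [0.5839 0.594 ] 0.5889 y -0.1681 -0.1646 ztop [0.05   0.051  0.0513]
(342, 348) 125 x [0.5838 0.5939] 0.5888 y -0.1643 -0.1592 ztop [0.0498 0.0511 0.0517]
(348, 354) 125 x [0.5836 0.5939] 0.5888 y -0.1606 -0.1567 ztop [0.05   0.0511 0.0515]
(354, 360) 102 x [0.5846 0.5933] 0.589 y -0.1571 -0.153 ztop [0.0502 0.0509 0.0512]
(360, 366) 67 x [0.5855 0.5919] 0.5887 y -0.1524 -0.1489 ztop [0.0491 0.0501 0.0506]
scene pin 135
-0.225 2 0.5989 0.0041 0.0467
-0.217 4 0.6037 0.0299 0.0688
-0.209 12 0.6051 0.0323 0.0636
-0.201 39 0.597 0.0358 0.069
-0.193 24 0.5939 0.0226 0.0647
-0.185 17 0.5929 0.0173 0.0602
-0.177 8 0.5927 0.0066 0.0537
-0.169 11 0.591 0.0176 0.0536
-0.161 9 0.5923 0.0074 0.0584
-0.153 9 0.5906 0.0079 0.0545
```

Request:
servo_tool:
  xyz:
    - [0,-0.26,-0.2]
    - [0,-0.26,-0.2]
    - [-1.5,-0.26,-0.2]
    - [-2.2,-0.26,-0.2]
    - [-2.2,-0.26,-0.2]
  roll: [0,0,0,0,0]
  claw: [0,0,0,0,0]

```text
time_s: 10.85
eef_pos: [0.5936, -0.1844, 0.2168]
eef_rot: [0.715, -0.699, 0.0, -0.0]
contact_force: [-0.4, 0.2, -0.2]
opening: 0.0147
```

Request:
servo_tool:
  xyz:
    - [-0.2,0,0]
    - [-0.4,0,0]
    - [-0.6,0,0]
    - [-0.8,0,0]
    - [-0.8,0,0]
  roll: [0,0,0,0,0]
  claw: [0,0,0,0,0]

```text
time_s: 11.48
eef_pos: [0.5934, -0.1773, 0.2167]
eef_rot: [0.715, -0.699, -0.0, 0.0]
contact_force: [-0.1, 0.5, -1.1]
opening: 0.0143
```

Request:
servo_tool:
  xyz:
    - [0,0.12,0.16]
    - [0,0.12,0.16]
    - [0,0.12,0.16]
  roll: [0,0,0]
  claw: [0,0,0]

```text
time_s: 11.85
eef_pos: [0.5922, -0.1775, 0.2151]
eef_rot: [0.715, -0.7, 0.0, 0.0]
contact_force: [0.3, 0.0, -1.5]
opening: 0.0148
```

```bash
python3 - <<'E'
from h import *
to(.5922,-.1773,.215,-88.8)
E
```

```text
now [ 0.5922 -0.1775  0.2151] yaw -88.78 t 11.85 shift cm [-0.02 -0.    0.01] roll 0.0003 | F [ 0.3  0.  -1.5] open 0.0148
```

Request:
servo_tool:
  xyz:
    - [-0.15,0,0]
    - [-0.3,0,0]
    - [-0.4,0,0]
    - [-0.4,0,0]
  roll: [0,0,0,0]
  claw: [0,0,0,0]

```text
time_s: 12.35
eef_pos: [0.5921, -0.1733, 0.2151]
eef_rot: [0.715, -0.699, 0.0, -0.0]
contact_force: [-0.9, 0.9, 0.3]
opening: 0.0144
```

Request:
servo_tool:
  xyz:
    - [-0.1,0,0]
    - [-0.2,0,0]
    - [-0.3,0,0]
    - [-0.3,0,0]
  roll: [0,0,0,0]
  claw: [0,0,0,0]

```text
time_s: 12.85
eef_pos: [0.592, -0.1703, 0.215]
eef_rot: [0.715, -0.699, -0.0, 0.0]
contact_force: [0.9, -0.0, -1.8]
opening: 0.0145
```

The nose is about 11 mm in with no force. Carrying on gently into the eye.

Request:
servo_tool:
  xyz:
    - [-0.1,0,0]
    - [-0.2,0,0]
    - [-0.2,0,0]
  roll: [0,0,0]
  claw: [0,0,0]

```text
time_s: 13.22
eef_pos: [0.592, -0.1684, 0.215]
eef_rot: [0.715, -0.699, -0.0, 0.0]
contact_force: [0.6, -0.4, -2.2]
opening: 0.0149
```

Request:
servo_tool:
  xyz:
    - [-0.1,0,0]
    - [-0.2,0,0]
    - [-0.2,0,0]
  roll: [0,0,0]
  claw: [0,0,0]

```text
time_s: 13.6
eef_pos: [0.5919, -0.1664, 0.215]
eef_rot: [0.715, -0.699, -0.0, 0.0]
contact_force: [-0.4, -2.7, -4.4]
opening: 0.0146
```

Request:
servo_tool:
  xyz:
    - [-0.1,0,0]
    - [-0.2,0,0]
    - [-0.2,0,0]
  roll: [0,0,0]
  claw: [0,0,0]

```text
time_s: 13.98
eef_pos: [0.5919, -0.1644, 0.215]
eef_rot: [0.715, -0.699, -0.0, 0.0]
contact_force: [-0.3, -3.6, -3.9]
opening: 0.0146
```

Request:
servo_tool:
  xyz:
    - [-0.1,0,0]
    - [-0.2,0,0]
    - [-0.2,0,0]
  roll: [0,0,0]
  claw: [0,0,0]

```text
time_s: 14.35
eef_pos: [0.5919, -0.1621, 0.2151]
eef_rot: [0.715, -0.699, -0.0, -0.0]
contact_force: [-0.9, -0.7, -5.0]
opening: 0.0143
```

Request:
servo_tool:
  xyz:
    - [-0.1,0,0]
    - [-0.2,0,0]
    - [-0.2,0,0]
  roll: [0,0,0]
  claw: [0,0,0]

```text
time_s: 14.72
eef_pos: [0.5918, -0.1603, 0.2151]
eef_rot: [0.715, -0.699, -0.0, -0.0]
contact_force: [0.5, -1.0, -4.9]
opening: 0.0146
```

Request:
servo_tool:
  xyz:
    - [-0.1,0,0]
    - [-0.2,0,0]
    - [-0.2,0,0]
  roll: [0,0,0]
  claw: [0,0,0]

```text
time_s: 15.1
eef_pos: [0.5918, -0.1583, 0.2151]
eef_rot: [0.715, -0.699, -0.0, -0.0]
contact_force: [-0.8, -1.1, -4.8]
opening: 0.0146
```

Request:
servo_tool:
  xyz:
    - [-0.1,0,0]
    - [-0.2,0,0]
    - [-0.2,0,0]
  roll: [0,0,0]
  claw: [0,0,0]

```text
time_s: 15.48
eef_pos: [0.5917, -0.1563, 0.2151]
eef_rot: [0.715, -0.699, -0.0, -0.0]
contact_force: [0.4, -2.6, -5.7]
opening: 0.0143
```

Request:
servo_tool:
  xyz:
    - [-0.1,0,0]
    - [-0.2,0,0]
    - [-0.2,0,0]
  roll: [0,0,0]
  claw: [0,0,0]

```text
time_s: 15.85
eef_pos: [0.5917, -0.1543, 0.2151]
eef_rot: [0.715, -0.699, -0.0, -0.0]
contact_force: [-0.6, -0.9, -5.5]
opening: 0.0147
```

Request:
servo_tool:
  xyz:
    - [-0.1,0,0]
    - [-0.2,0,0]
    - [-0.3,0,0]
    - [-0.3,0,0]
  roll: [0,0,0,0]
  claw: [0,0,0,0]

```text
time_s: 16.35
eef_pos: [0.5916, -0.1513, 0.2151]
eef_rot: [0.715, -0.699, -0.0, -0.0]
contact_force: [0.0, -1.5, -5.6]
opening: 0.0146
```

Request:
servo_tool:
  xyz:
    - [-0.1,0,0]
    - [-0.2,0,0]
    - [-0.3,0,0]
    - [-0.3,0,0]
  roll: [0,0,0,0]
  claw: [0,0,0,0]

```text
time_s: 16.85
eef_pos: [0.5916, -0.1483, 0.2151]
eef_rot: [0.715, -0.699, -0.0, -0.0]
contact_force: [-1.3, -1.9, -4.5]
opening: 0.0145
```

Request:
servo_tool:
  xyz:
    - [-0.1,0,0]
    - [-0.2,0,0]
    - [-0.2,0,0]
  roll: [0,0,0]
  claw: [0,0,0]

```text
time_s: 17.23
eef_pos: [0.5915, -0.1463, 0.2151]
eef_rot: [0.715, -0.699, -0.0, -0.0]
contact_force: [-1.6, -2.2, -4.1]
opening: 0.0146
```

Request:
servo_tool:
  xyz:
    - [-0.05,0,0]
    - [-0.1,0,0]
    - [-0.1,0,0]
  roll: [0,0,0]
  claw: [0,0,0]

```text
time_s: 17.6
eef_pos: [0.5915, -0.1454, 0.2151]
eef_rot: [0.715, -0.699, 0.0, 0.0]
contact_force: [0.6, -1.6, -5.8]
opening: 0.0147
```

Request:
servo_tool:
  xyz:
    - [-0.05,0,0]
    - [-0.1,0,0]
    - [-0.1,0,0]
  roll: [0,0,0]
  claw: [0,0,0]

```text
time_s: 17.98
eef_pos: [0.5915, -0.145, 0.2151]
eef_rot: [0.714, -0.7, 0.001, 0.001]
contact_force: [-0.2, -7.4, -4.8]
opening: 0.0142
```

The collar met the ear at y −0.145, with the axial force stepping to 7 N. I'll release and go straight up.

Request:
servo_tool:
  xyz:
    - [0,0,0]
    - [0,0,0]
    - [0,0,0]
    - [0,0,0]
    - [0,0,-2]
    - [0,0,-6]
    - [4,0,-11]
    - [8,0,-16]
  roll: [0,0,0,0,0,0,0,0]
  claw: [25,50,60,60,60,60,60,60]

```text
time_s: 18.98
eef_pos: [0.593, -0.2228, 0.3744]
eef_rot: [0.715, -0.699, 0.0, -0.0]
contact_force: [1.1, -0.3, -0.1]
opening: 0.0513
```

Request:
servo_tool:
  xyz:
    - [2,4,-1]
    - [2,6,-1]
    - [2,6,-1]
  roll: [0,0,0]
  claw: [60,60,60]

```text
time_s: 19.35
eef_pos: [0.5328, -0.2441, 0.3834]
eef_rot: [0.714, -0.7, 0.0, -0.0]
contact_force: [0.5, -0.6, -0.5]
opening: 0.0512
```

```bash
python3 - <<'E'
from h import *
to(.5922,-.1773,.215,-88.8)
p,d,K,T=cam('wrist');save('w7.png',p)
C=cloud(d,K,T);X,Y,Z=[C[...,i] for i in range(3)]
m=(Z>.035)&(Z<.065)&(abs(X-.591)<.02)&(Y<-.126)&(Y>-.2)
q=C[m];print('pin',m.sum(),q.min(0),q.max(0))
g=q[q[:,2]>.053];print('grip top',np.median(g,0),g.min(0),g.max(0))
b,db,Kb,Tb=cam('scene');C=cloud(db,Kb,Tb);X,Y,Z=[C[...,i] for i in range(3)]
for x in(.49,.51,.53):
    m=(abs(X-x)<.01)&(Y>-.098)&(Y<-.07)&(Z<.11)&(Z>.02);print(x,np.percentile(Z[m],[50,95]))
cr=cv2.resize(b[130:220,170:270],(0,0),fx=4,fy=4,interpolation=cv2.INTER_CUBIC)
save('fin.png',np.hstack([cv2.resize(p,(400,300)),cr[:300]]))
E
```

```text
now [ 0.5328 -0.2441  0.3834] yaw -88.84 t 19.35 shift cm [-6.56 -6.06 16.85] roll -0.0007 | F [ 0.5 -0.6 -0.5] open 0.0512
pin 224 [ 0.58143607 -0.16314687  0.03509142] [ 0.59900891 -0.1261536   0.05807522]
grip top [ 0.58449996 -0.14564821  0.05599262] [ 0.58300093 -0.16309208  0.05302316] [ 0.58595675 -0.12672953  0.05807522]
0.49 [0.07274904 0.07841767]
0.51 [0.07287989 0.07670577]
0.53 [0.07387243 0.07805389]
```

View pics/fin.png

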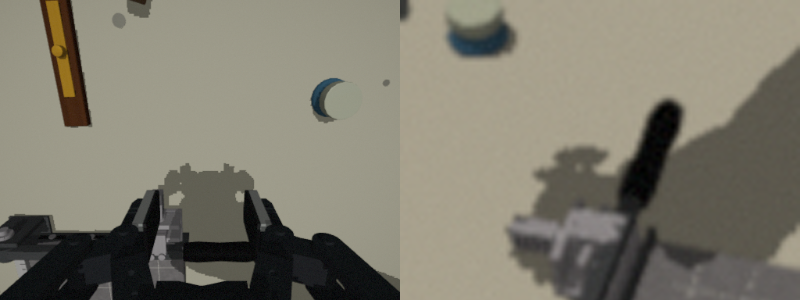

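The scene crop (right half) shows the pin in the keeper at (530, 235), with the arm down. A finger hides the collar from the wrist camera, so I'll move aside for one clear look.

Request:
servo_tool:
  xyz:
    - [0,5,2]
    - [0,10,4]
    - [0,10,4]
    - [0,10,4]
  roll: [0,0,0,0]
  claw: [40,10,0,0]

```text
time_s: 19.95
eef_pos: [0.4345, -0.2458, 0.3432]
eef_rot: [0.715, -0.699, 0.001, -0.0]
contact_force: [-0.5, 0.2, 0.3]
opening: -0.0001
```

```bash
python3 - <<'E'
from h import *
p,d,K,T=cam('wrist')
C=cloud(d,K,T);X,Y,Z=[C[...,i] for i in range(3)]
m=(Z>.035)&(Z<.066)&(abs(X-.591)<.025)&(Y<-.1)&(Y>-.2);v,u=np.nonzero(m);print(u.min(),u.max(),v.min(),v.max())
for y in np.arange(-.164,-.094,.003):
    k=C[m&(abs(Y-y)<.0015)&(abs(X-.591)<.014)]
    if len(k):print(round(y,3),len(k),k[:,0].min().round(4),k[:,0].max().round(4),k[:,2].max().round(4))
a=max(v.min()-15,0);cr=p[a:v.max()+25,max(u.min()-40,0):u.max()+40]
save('w8.png',cv2.resize(cr,(0,0),fx=5,fy=5,interpolation=cv2.INTER_CUBIC)[:600,:800])
E
```

```text
57 123 261 334
-0.164 88 0.5837 0.5981 0.0569
-0.161 181 0.583 0.5991 0.0573
-0.158 88 0.5832 0.5987 0.0577
-0.155 86 0.5826 0.5989 0.0573
-0.152 78 0.5829 0.5985 0.058
-0.149 91 0.5829 0.5991 0.0577
-0.146 75 0.5829 0.5986 0.0579
-0.143 82 0.5827 0.5986 0.0582
-0.14 81 0.5827 0.5981 0.0585
-0.137 80 0.5829 0.5987 0.0587
-0.134 80 0.5826 0.5987 0.0581
-0.131 76 0.5827 0.5981 0.0585
-0.128 60 0.5809 0.5987 0.0577
-0.125 68 0.5809 0.5982 0.0581
-0.122 317 0.577 0.605 0.0627
-0.119 83 0.5774 0.6049 0.0631
-0.116 36 0.5778 0.604 0.0653
-0.113 187 0.5773 0.6044 0.066
-0.11 17 0.5773 0.5786 0.0652
-0.107 26 0.5775 0.5784 0.0659
-0.104 16 0.5772 0.5795 0.0619
-0.101 30 0.5771 0.5802 0.0621
```

View pics/w8.png

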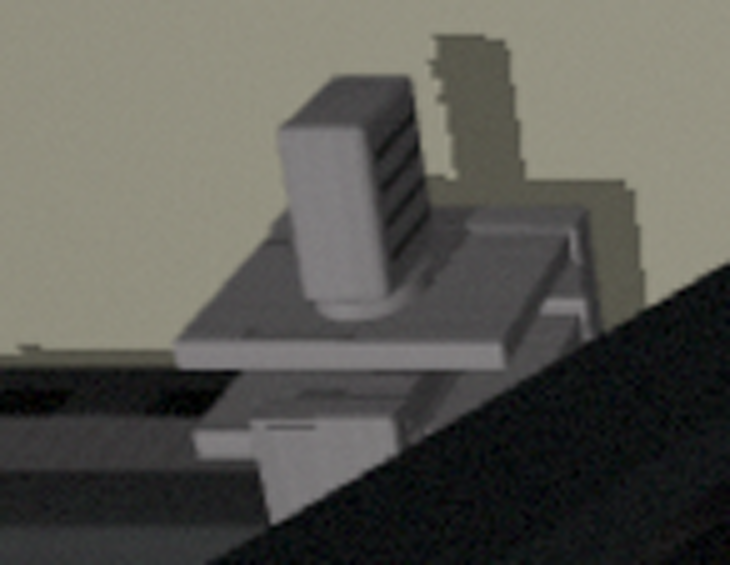

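The collar looks flush on the ear, around (365, 305). I'll put a number on the gap from the depth data.

```bash
python3 - <<'E'
from h import *
p,d,K,T=cam('wrist')
C=cloud(d,K,T);X,Y,Z=[C[...,i] for i in range(3)]
M=T[:3,:3]
g=(Z>.05)&(Z<.06)&(abs(X-.591)<.0085)&(Y<-.13)&(Y>-.18)
print('grip tail y (top surf)',np.sort(Y[g])[:8].round(4))
tf=(Z>.036)&(Z<.054)&(abs(X-.591)<.006)&(Y<-.158)&(Y>-.175);print('tail face',tf.sum(),np.median(Y[tf]) if tf.any() else '')
f=(Z>.035)&(Z<.057)&(((X>.601)&(X<.617))|((X>.564)&(X<.58)))&(Y<-.112)&(Y>-.135);print('ear face',f.sum(),np.percentile(Y[f],[5,25,50,75]), X[f].mean())
for lo,hi in((.564,.58),(.601,.617)):
    k=f&(X>lo)&(X<hi); print(k.sum(),np.median(Y[k]))
E
```

```text
grip tail y (top surf) [-0.1637 -0.1636 -0.1634 -0.1634 -0.1633 -0.1633 -0.1632 -0.1631]
tail face 130 -0.1625100352475699
ear face 405 [-0.12315339 -0.1226297  -0.12218074 -0.12168935] 0.5884218448831909
233 -0.12249642299276231
172 -0.12163010065418749
```

```bash
python3 -c "
from workcell import manip
s=manip.sense();print(s['time_s'],s['contact_force']);print(manip.sign_off())"
```

```text
20.05 [-0.10785934  0.79628841  0.06782589]
the job is handed in; nothing more can be done
None
```

The trimmer is locked: the blade arm is down, the pin is through ear, eye and ear with its collar against the outer ear, and the job was handed in at about 20 s.

- **Blade arm:** I pressed it down with the shut fingers until it reached its stop, at about 10 N.
- **Pin:** I picked it up by its grip, lined it up with the bore and slid it in by 1–4 mm steps. The wrist readings at the end of each step showed up to about 6 N while the nose lifted the eye. When the collar met the ear they showed about 7 N along the pin and 5 N downward, about 9 N in all, so well below 25 N. Force was only read at the end of each step, so brief peaks in between were not seen.
- **Last checks:** From the depth image, the pin's tail stands 40.4 mm outside the ear's face, against 40 mm when fully home. The 0.4 mm difference is within measuring noise, and the close-up picture shows the collar flush. The handle stayed down after release, the gripper is clear, and the wrist force was below 1 N.
- **Two readings to note:** The handle gave about 9 mm more under the press than its nominal height on the stop, and rose back when I let go. I took that as give in the fingers or the stop. Also, as released, the pin's grip slopes down about 1 mm towards its tail, which is within the bore's clearance.
- **Other things on the table:** I kept clear of them and the pictures show them undisturbed, but I did not measure their positions again at the end.

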